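Fill the storage box and put its lid on

TASK

One tin already stands in the open wooden box. Stand the other tin and the short dark-capped jar upright on the floor of the box beside it, so that all three fit, then put the wooden lid on so that it sits fully down on the rim all round. Leave the two taller jars with red caps standing where they are.

Things in the scene. Friction and masses are not known exactly. Their poses are not given: they have to be found in the camera images.
- box: Open wooden storage box, fixed to the worktop, outside 202 (x) x 128 (y) x 93 mm high, walls 6 mm, floor 6 mm (inside 190 x 116 mm, 87 mm deep). Origin: centre of the underside, on the worktop; x along the long sides, z up. A wall cabinet hangs behind it, underside 0.45 m above the worktop, door and handle from about 0.63 m ahead of the robot base: keep the wrist clear when swinging across.
- lid: Loose wooden lid, about 0.3 kg, 216 (x) x 142 (y) mm: an 8 mm top over a skirt, 12 mm deep, 4 mm thick, that goes round the outside of the box walls with 3 mm clearance on every side. Starts on the worktop, handle up. Origin: centre of the skirt's lower edge; 81 mm above the box's origin when the lid rests on the rim. x along the long sides (as the box's x when closed, either way round), z up.
- lid_handle (a point): Point on the lid's handle, 42 mm above the lid's origin. The handle is an upright bar on the middle of the lid, 90 mm long (along lid x), 16 mm thick (along lid y), its top 56 mm and its foot 20 mm above the lid's origin. Axes as the lid.
- tin_in_mid (a point): Centre (half-way up) of the tin with the dark blue label that already stands in the box, near the box's +x end; diameter 57 mm, 72 mm tall, 0.18 kg, z up its axis.
- tin_out_mid (a point): Centre (half-way up) of the tin with the green label that stands on the worktop; diameter 57 mm, 72 mm tall, about 0.18 kg, z up its axis.
- short_jar_mid (a point): Centre (half-way up) of the short round spice jar with the black cap on the worktop; diameter 44 mm, 85 mm tall, about 0.18 kg, z up its axis.
- tall_jar_mid (a point): Centre (half-way up) of the largest jar, with a red cap, to be left alone; diameter 58 mm, 123 mm tall.
- slim_jar_mid (a point): Centre (half-way up) of the slim glass jar with a red cap, to be left alone; diameter 45 mm, 106 mm tall.
Not all that is in view belongs to the job. What is shaped like the part that bears short_jar_mid but pink or yellow is not meant. What is shaped like the part that bears tin_out_mid but turquoise is not meant.

How it is judged:
By the outcome, as a careful person would: the job done as asked, in the order asked, and still so for the second after the job is handed in, with the robot touching nothing.
It also fails if it takes over 72 s, if anything falls off the work surface, if the arm or the gripper's body presses on something with over 40 N, if the wrist force passes 120 N, or if a joint passes its speed limit or range.

ROBOT

A 7-joint arm with a two-finger parallel gripper is mounted at the origin on a cart in front of the work surface, level with it; the furniture and walls round the work are solid. World frame = base frame: x ahead of the robot, y to its left, z up, the work surface at z = 0. Lengths are in m, angles in rad, forces in N, time in s.
With the tool pointing down it reaches from about 0.4 to 0.85 m from the base axis. Payload 4.4 kg.
Tool frame: the origin (TCP) lies at the very end of the fingers, on their centre line; the grasp point (between the pads) lies 19 mm behind it (bot.grasp_offset is the distance from the TCP to the grasp point, in m); z points along the fingers, y is the line along which they close (so a half turn about z gives the same grasp; the last joint's range is limited). The gripper opens to 94 mm and grips with 3 to 60 N. Pads are 16 mm wide; open, the fingers measure 119 mm over their backs; the gripper's body (75 mm by 177 mm) begins 78 mm behind the grasp point.
Start: joints at [-1.269, 0.628, 0.038, 1.517, -0.027, 0.996, -0.02], TCP at [0.234, 0.607, 0.205] pointing down, gripper open.
Joint ranges: [-3.06, 3.06], [-0.37, 2.12], [-1.25, 1.32], [0.18, 2.47], [-1.1, 4.24], [0.23, 1.98], [-2.94, 2.94]. Speed limits (rad/s): [2.57, 2.57, 3.14, 3.14, 3.14, 3.14, 3.14].

INTERFACE

Orientations are given as a rotation vector (axis times angle).
In Python, from rig import bot, eoat, imaging gives the robot as it stands. Calls block until the motion is done:
- bot.move_to(position, orientation): joint-space move of the TCP to a pose.
- bot.movel(position, frame=None, vel=0.15): straight line of the TCP; frame=None keeps the orientation; vel is the mean speed in m/s.
- bot.move_j(angles): joint-space move.
- eoat.let_go() and eoat.grab(strength=None): open the fingers fully, or close them until they stop; strength is the grip in N (None keeps the last).
- bot.wait(seconds).
- bot.solve_ik(position, orientation): joint angles nearest the present ones, or None.
- imaging.get_image(name): name is "scene" or "top" or "wrist"; returns a dict with "frame" (480x640x3 uint8, red, green, blue), "z_map" (480x640 float32, m along the optical axis (not along the pixel's ray), 0 where there is no reading), "K" (3x3 intrinsics, pixels), "world_from_camera" (4x4, takes a point from camera to world coordinates); the wrist camera has in their place "hand_eye" (4x4, takes a point from camera to tool coordinates, whose origin is the TCP and whose axes are the flange's). Camera axes: x right, y up, looking along -z (the intrinsics and any distortion apply to the point x, -y, -z); pixel columns grow to the right and rows downward; lengths in m; the calibration is good to about 2 mm. A picture is of the moment at which its call begins: read the wrist's pose just before it.
A pose or a line that the arm cannot do raises bot.MotionError and nothing moves.
- bot.finish_job(): hands the job in; it is judged then, once.
Trained networks look in the newest picture that a camera, given by its name, has taken for a name from the list of things; names that differ only in an ending like _2 or _b are one class to them, and where a whole thing is asked for, a point or a joint stands for the part that bears it (a point fixed in the world has none). Each returns a list of dicts, best first, with "confidence" (0 to 1); they miss things now and then, are a little off and sometimes report something else, mostly with a low value. They report only what shows in the picture. A call takes as long as a camera call. They do not tell look-alikes from the thing itself.
- imaging.recognise(name, camera): "centre" ([x, y, z] in m, in world coordinates, good to about 4 mm: the middle of the surface that is visible of it).
- imaging.landmark_of(name, camera): "centre" ([x, y, z] in m, in world coordinates, good to about 4 mm: a listed point, or the origin of a listed thing).
Readings, each from a call of its own:
- bot.current_t(): time.
- bot.current_joint_pos(): joint angles.
- bot.current_qvel(): joint speeds.
- bot.current_joint_torque(): joint torques, N m.
- bot.current_position(): TCP position.
- bot.current_tcp_rot(): TCP orientation.
- bot.current_contact_force(): force on the tool from outside, world axes, zero at the start.
- bot.current_ft_torque(): the same for the moment, N m.
- bot.current_opening(): opening from 0.0 (shut) to 1.0 (fully open).
- bot.current_finger_force(): force on a finger pad.
Only numpy, scipy, OpenCV 4.12 (cv2) and the standard library are available. Lean on these libraries where they do the work, as an engineer would, in place of code of your own. Each camera call takes 0.05 s, during which the arm holds its last target. There are 200 camera calls.

## Working session

There is one attempt and no reset: what is moved stays moved. The work goes in short steps, each a Python script; the robot and the scene stay as the last script left them, time stands still between calls to the robot, and variables do not carry over. Pictures are saved under pics/ and viewed, at most 10 in all, crops included, and the job is handed in when it is done.

```bash
mkdir -p pics; ls
cat > h.py <<'E'
import numpy as np, cv2
from rig import bot, eoat, imaging
def save(im,name): cv2.imwrite('pics/'+name, cv2.cvtColor(np.ascontiguousarray(im),cv2.COLOR_RGB2BGR))
def pts(d,T=None):
    T=d['world_from_camera'] if T is None else T
    z=d['z_map'];K=d['K'];v,u=np.mgrid[:480,:640]
    x=(u-K[0,2])/K[0,0]*z;y=(v-K[1,2])/K[1,1]*z
    P=np.stack([x,-y,-z,np.ones_like(z)],-1)@T.T
    return P[...,:3]
def proj(d,p):
    q=np.linalg.inv(d['world_from_camera'])@np.r_[p,1]; q=d['K']@[q[0],-q[1],-q[2]]; return (q[:2]/q[2]).round()
E
python3 - <<'E'
from h import *
S={c:imaging.get_image(c) for c in('scene','top')}
save(np.hstack([S['scene']['frame'],S['top']['frame']])[:, :],'a0.png')
for c in S:
    save(S[c]['frame'],f'{c}0.png')
    for n in('box','lid','lid_handle','tin_in_mid','tin_out_mid','short_jar_mid','tall_jar_mid','slim_jar_mid'):
        for r in imaging.landmark_of(n,c): print(c,n,np.round(r['centre'],3),round(r['confidence'],2),proj(S[c],r['centre']))
np.savez('s0.npz',**{c+k:S[c][k] for c in S for k in S[c]})
print(bot.current_t(),bot.current_tcp_rot(),bot.current_position())
E
```

```text
pics
scene box [0.517 0.182 0.001] 0.86 [228. 204.]
scene lid [ 0.507 -0.101  0.001] 0.56 [298. 263.]
scene lid_handle [ 0.508 -0.096  0.042] 0.59 [296. 250.]
scene lid_handle [ 0.506 -0.101  0.002] 0.49 [298. 263.]
scene tin_in_mid [0.57  0.174 0.044] 0.54 [243. 184.]
scene tin_out_mid [0.466 0.036 0.034] 0.64 [247. 233.]
scene tin_out_mid [ 0.552 -0.316  0.036] 0.62 [379. 293.]
scene short_jar_mid [ 0.462 -0.414  0.043] 0.71 [387. 344.]
scene short_jar_mid [ 0.547 -0.486  0.038] 0.71 [441. 340.]
scene tall_jar_mid [ 0.441 -0.292  0.061] 0.75 [337. 310.]
scene slim_jar_mid [ 0.63  -0.437  0.052] 0.69 [447. 299.]
scene slim_jar_mid [ 0.519  0.179 -0.002] 0.65 [229. 205.]
top box [0.516 0.176 0.001] 0.7 [170. 247.]
top lid [ 0.504 -0.1    0.005] 0.84 [302. 253.]
top lid_handle [ 0.505 -0.096  0.045] 0.8 [300. 249.]
top tin_in_mid [0.578 0.17  0.045] 0.88 [169. 213.]
top tin_in_mid [ 0.44  -0.288  0.062] 0.4 [398. 281.]
top tin_out_mid [0.464 0.04  0.037] 0.77 [232. 269.]
top tin_out_mid [ 0.552 -0.315  0.034] 0.72 [408. 228.]
top short_jar_mid [ 0.461 -0.412  0.044] 0.83 [459. 272.]
top short_jar_mid [ 0.543 -0.489  0.038] 0.83 [495. 233.]
top short_jar_mid [0.606 0.032 0.039] 0.67 [238. 201.]
top tall_jar_mid [ 0.44  -0.286  0.064] 0.58 [397. 281.]
top slim_jar_mid [ 0.632 -0.441  0.055] 0.98 [472. 188.]
top slim_jar_mid [0.518 0.177 0.002] 0.63 [169. 246.]
0.9 [-5.74471152e-01 -3.08859321e+00 -5.80790117e-05] [0.23368613 0.60656317 0.20549193]
```

View pics/top0.png

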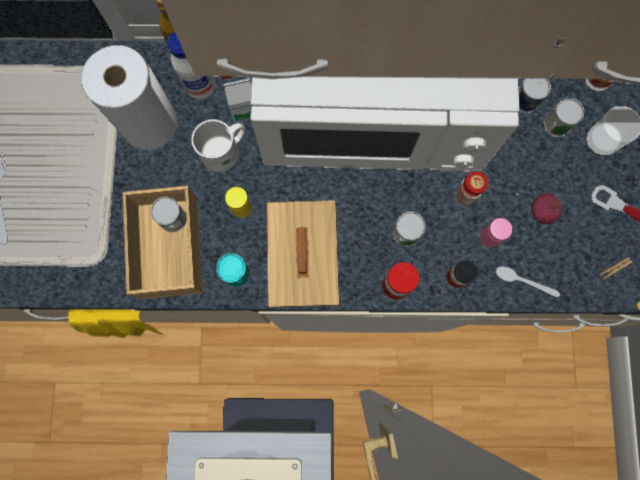

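View pics/scene0.png

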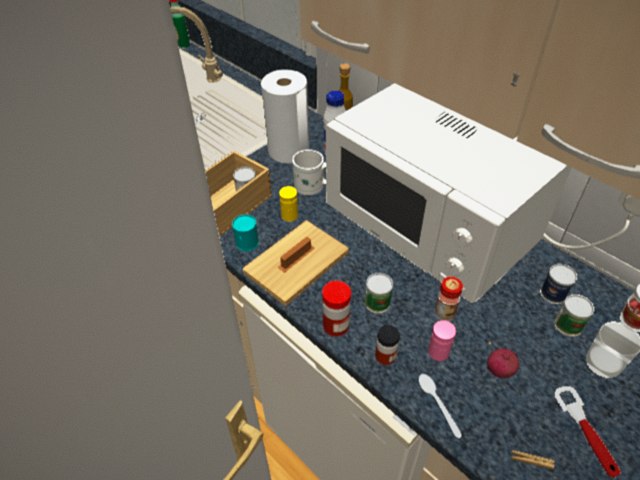

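Top view: the box is at (163,243), the tin in it at (167,212), and the lid at (302,253).

Tin candidates:
- (409,228) in top has a green label. In scene it is at (379,293). This is the one meant.
- (232,268) is turquoise, so not meant.
- (565,118) is another green-looking tin far back among the clutter, not on the clear worktop.

Short jar candidates:
- (462,273) has a black cap, so it fits.
- (497,233) is pink and (238,201) is yellow, so neither is meant.

I'll confirm with a crop and measure precisely from the depth images.

Run:
```python
from h import *
s=np.load('s0.npz'); 
f=s['scenez_map' if 0 else 'sceneframe'][250:390,320:620]
save(cv2.resize(f,None,fx=2.6,fy=2.6,interpolation=cv2.INTER_CUBIC),'crop1.png')
d={k:s['top'+k] for k in('z_map','K','world_from_camera','frame')}
P=pts(d);ok=d['z_map']>0
def sel(cx,cy,r,z0,z1):
    m=ok&(np.hypot(P[...,0]-cx,P[...,1]-cy)<r)&(P[...,2]>z0)&(P[...,2]<z1); return P[m]
def rect(q,n):
    r=cv2.minAreaRect((q[:,:2]*1000).astype(np.float32)); print(n,len(q),np.round(r,1).tolist() if 0 else r,'z',np.median(q[:,2]).round(4))
rect(sel(.517,.177,.16,.08,.105),'rim'); rect(sel(.505,-.1,.16,.012,.03),'lidtop'); rect(sel(.505,-.1,.08,.045,.07),'handle')
def top(n,cx,cy,r,z0,z1):
    q=sel(cx,cy,r,z0,z1); c,rad=cv2.minEnclosingCircle((q[:,:2]*1000).astype(np.float32)); print(n,len(q),np.round(c,1),round(rad,1),'mean',(q.mean(0)*1000).round(1))
top('tin_in',.575,.172,.045,.068,.088)
top('tin_out',.552,-.316,.045,.062,.085)
top('jar',.461,-.412,.04,.076,.1)
top('tall',.44,-.288,.045,.11,.14); top('slim',.632,-.44,.04,.095,.12)
print('far tin',P[118,565],P[110,570],P[92,535])
```

```text
rim 1466 ((519.1624755859375, 134.00588989257812), (203.1584014892578, 218.02122497558594), 6.385711193084717) z 0.0899
lidtop 6900 ((501.93585205078125, -62.937049865722656), (216.67800903320312, 215.08123779296875), 2.144113063812256) z 0.0186
handle 365 ((502.9212646484375, -100.18919372558594), (88.73063659667969, 15.959117889404297), 1.0148818492889404) z 0.0543
tin_in 731 [584.2 173.2] 37.8 mean [578.9 172.   74.2]
tin_out 641 [ 549.8 -314.1] 28.8 mean [ 549.7 -314.1   68.2]
jar 406 [ 456.8 -416. ] 21.7 mean [ 456.6 -415.4   83.9]
tall 768 [ 439.2 -291.4] 29.0 mean [ 438.5 -290.9  121.4]
slim 464 [ 638.5 -435.6] 32.2 mean [ 631.3 -436.6  104.9]
far tin [ 0.77914245 -0.63634277  0.06593418] [ 0.79645101 -0.64759379  0.0665481 ] [ 0.83667368 -0.57898276  0.06433062]
```

View pics/crop1.png

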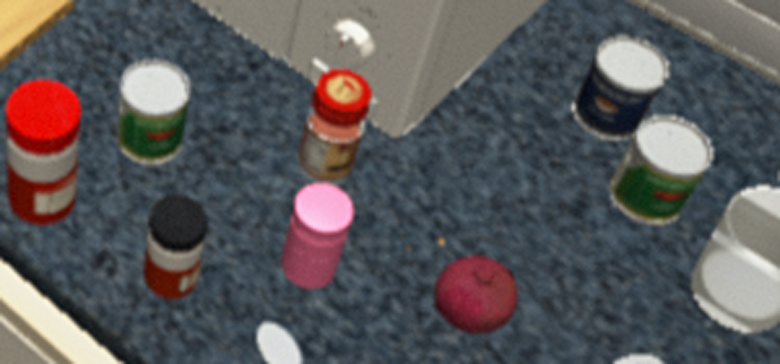

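The crop confirms it: the green-label tin is at crop (154,110) and the black-cap jar at (176,245). The far green tin is about 1.0 m away, out of reach. Next I go over the box, measure from near, then go to the tin.

```bash
cat >> h.py <<'E'
from scipy.spatial.transform import Rotation as Rn
def ori(closedeg):
    "tool down, closing line at angle (deg) in world; choose half turn nearest present joints"
    return [ (Rn.from_euler('z',a,degrees=True)*Rn.from_matrix(np.diag([1,-1,-1.]))).as_rotvec() for a in (closedeg-90,closedeg+90)]
def best(p,closedeg):
    q0=np.array(bot.current_joint_pos());B=None
    for o in ori(closedeg):
        q=bot.solve_ik(list(p),list(o))
        if q is not None:
            c=np.abs(np.array(q)-q0).max()
            if B is None or c<B[0]: B=(c,o,q)
    return B
def go(p,closedeg):
    b=best(p,closedeg); bot.move_to(list(p),list(b[1])); return b
def wrist():
    p=np.array(bot.current_position());r=np.array(bot.current_tcp_rot())
    d=imaging.get_image('wrist');T=np.eye(4);T[:3,:3]=Rn.from_rotvec(r).as_matrix();T[:3,3]=p
    d['world_from_camera']=T@d['hand_eye'];return d,pts(d)
def rim_fit(q):
    r=cv2.minAreaRect((q[:,:2]*1000).astype(np.float32)); return np.round(r[0],1),np.round(r[1],1),round(r[2],2)
E
python3 - <<'E'
from h import *
s=np.load('s0.npz'); d={k:s['top'+k] for k in('z_map','K','world_from_camera','frame')}
P=pts(d); m=(d['z_map']>0)&(P[...,2]>.082)&(P[...,2]<.1)&(abs(P[...,0]-.517)<.14)&(P[...,1]>.09)&(P[...,1]<.27)
print('top rim',rim_fit(P[m]),m.sum())
m=(d['z_map']>0)&(P[...,2]>.012)&(P[...,2]<.03)&(abs(P[...,0]-.505)<.14)&(P[...,1]>-.2)&(P[...,1]<-.0)
print('top lid',rim_fit(P[m]),m.sum())
b=go([.47,.177,.25],90); print(b[2],bot.current_t())
d,P=wrist(); save(d['frame'],'w1.png'); np.savez('w1.npz',z=d['z_map'],P=P,f=d['frame'])
m=(d['z_map']>0)&(P[...,2]>.082)&(P[...,2]<.1)&(abs(P[...,0]-.517)<.14)&(P[...,1]>.09)&(P[...,1]<.27)
print('wrist rim',rim_fit(P[m]),m.sum(),P[m].min(0),P[m].max(0))
m=(d['z_map']>0)&(P[...,2]>.07)&(P[...,2]<.081)&(np.hypot(P[...,0]-.577,P[...,1]-.172)<.04)
print('tin_in',P[m].mean(0),m.sum())
E
```

```text
top rim (array([514.2, 177.9]), array([203.2, 129.7]), 6.39) 1292
top lid (array([503.3, -99.4]), array([216.7, 142.1]), 2.12) 6814
[-0.45423578  0.36351988  0.05237008  1.86469449 -0.02350483  0.91396759
  1.17986786] 2.6917
wrist rim (array([516.3, 179. ]), array([202.6, 128.4]), 6.35) 6748 [0.40895282 0.10461332 0.08200503] [0.6231352  0.25339217 0.09710434]
tin_in [0.57841002 0.17287966 0.07683368] 2994
```

View pics/w1.png

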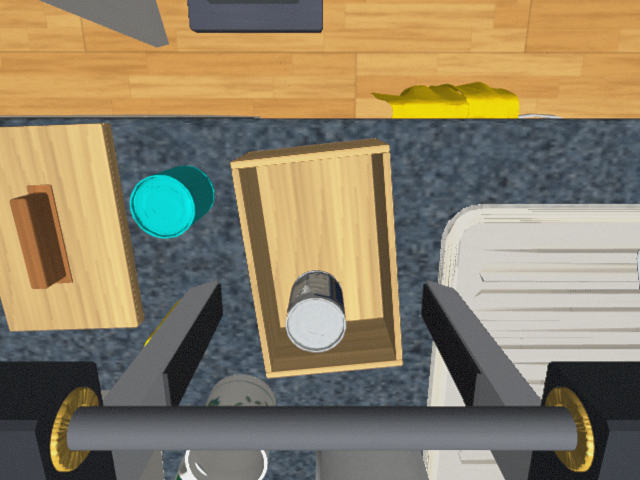

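The wrist view shows the whole rim: box at (0.516, 0.179), yaw +6.35°. The tin inside is at box coordinates (61, −13) mm. Plan: green tin at (−36, −18), jar at (2, 31).

```bash
cat >> h.py <<'E'
BC=np.array([.5163,.1790]);BY=6.35
def b2w(x,y):
    a=np.deg2rad(BY);return BC+np.array([x*np.cos(a)-y*np.sin(a),x*np.sin(a)+y*np.cos(a)])/1000
def disc(P,d,c,r,z0,z1):
    m=(d['z_map']>0)&(P[...,2]>z0)&(P[...,2]<z1)&(np.hypot(P[...,0]-c[0],P[...,1]-c[1])<r)
    q=P[m]; (x,y),R=cv2.minEnclosingCircle((q[:,:2]*1000).astype(np.float32)); return np.array([x,y])/1000,R,np.median(q[:,2]),m.sum()
E
python3 - <<'E'
from h import *
go([.51,-.314,.22],90)
d,P=wrist(); c,R,z,n=disc(P,d,[.55,-.314],.04,.064,.08); print('tin',c,R,z,n)
c2,R2,z2,n2=disc(P,d,[.457,-.416],.035,.076,.095) if ((np.hypot(P[...,0]-.457,P[...,1]+.416)<.03)&(P[...,2]>.076)).sum()>20 else (0,0,0,0); print('jar',c2,R2,z2,n2)
save(d['frame'],'w2.png')
if 26<R<31 and n>500:
    go([c[0],c[1],.15],90); bot.movel([c[0],c[1],.050]); eoat.grab(25)
    print(bot.current_opening()*94,bot.current_finger_force(),bot.current_contact_force())
    bot.movel([c[0],c[1],.19],vel=.25); print(bot.current_opening()*94,bot.current_t())
E
```

```text
tin [ 0.55140765 -0.31356723] 28.82881736755371 0.07090417321907322 3483
jar [ 0.45897241 -0.41551562] 21.99648094177246 0.08685502312912266 2824
56.783002842322986 25.00016212463379 [-0.27043703 -0.40792417  1.34123781]
56.90361400847911 7.2
```

Run:
```python
from h import *
t=b2w(-36,-18); b=go([*t,.19],BY-28); print(t,b[2],bot.current_position(),bot.current_t())
bot.movel([*t,.075],vel=.15); print(bot.current_contact_force())
bot.movel([*t,.0565],vel=.05); f=bot.current_contact_force();print(f,bot.current_position())
eoat.let_go(); bot.wait(.2); bot.movel([*t,.19],vel=.2)
go([.49,-.4155,.2],90); d,P=wrist(); c,R,z,n=disc(P,d,[.459,-.4155],.035,.076,.095); print('jar',c,R,z,n,bot.current_t()) if n else None
go([.459,-.4155,.17],100)
bot.movel([.459,-.4155,.061]); eoat.grab(25)
print(bot.current_opening()*94,bot.current_finger_force(),bot.current_contact_force())
bot.movel([.459,-.4155,.21],vel=.25); print(bot.current_opening()*94,bot.current_t())
```

```text
[0.4825117  0.15712877] [-0.26809467  0.44876128 -0.14438069  1.92463194  0.08939583  0.77427453
  2.30138459] [0.48330829 0.15561441 0.18991223] 8.9333
[ 0.88038759  0.46368295 -2.54466106]
[ 0.32589629 -0.2102331  -2.0212483 ] [0.48226916 0.15708208 0.05615345]
jar [ 0.45888431 -0.41563913] 21.853042602539062 0.08687134169454158 2887 14.2333
42.007936358825546 25.000064154155552 [ 0.10928458 -0.12643021  0.39983196]
41.65269587994855 17.0083
```

Run:
```python
from h import *
d=imaging.get_image('top');P=pts(d)
for x,y in((-36,-18),(61,-13)):
    c=b2w(x,y); q,R,z,n=disc(P,d,c,.045,.066,.084); m=(d['z_map']>0)&(P[...,2]>.066)&(P[...,2]<.081)&(np.hypot(P[...,0]-c[0],P[...,1]-c[1])<.033); a=P[m].mean(0)
    print('want',c,'got',a,R,z,n)
u,v=proj(d,[*BC,.05]).astype(int); save(cv2.resize(d['frame'][v-80:v+80,u-100:u+100],None,fx=4,fy=4,interpolation=cv2.INTER_CUBIC)[:600],'box1.png')
```

```text
want [0.4825117  0.15712877] got [0.48004463 0.15664305 0.07362947] 29.565847396850586 0.07371473891515268 683
want [0.57836358 0.17282646] got [0.57521032 0.17113274 0.07340293] 39.79878234863281 0.07352582551761977 744
```

View pics/box1.png

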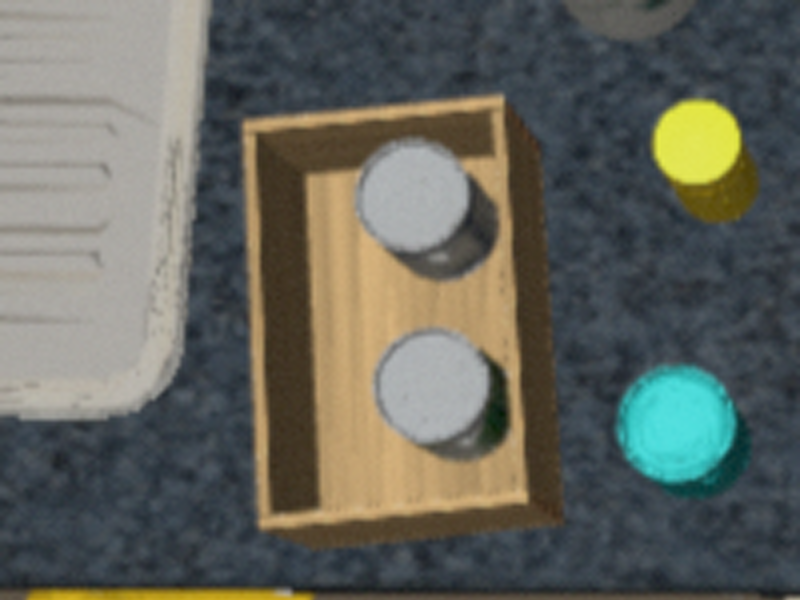

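Both tins stand upright as planned: (415,195) and (433,387). Now the jar, then a close look at the contents and the lid.

Run:
```python
from h import *
t=b2w(2,31); b=go([*t,.21],BY+3); print(t,b[2],bot.current_t())
bot.movel([*t,.085],vel=.15); print(bot.current_contact_force())
bot.movel([*t,.0675],vel=.05); print(bot.current_contact_force(),bot.current_position())
eoat.let_go(); bot.wait(.2); bot.movel([*t,.21],vel=.2)
go([.47,.177,.25],BY+90); d,P=wrist(); save(d['frame'],'w3.png')
for n,c,z0,z1 in(('out',b2w(-36,-18),.072,.081),('in',b2w(61,-13),.072,.081),('jar',t,.086,.095)): print(n,c,disc(P,d,c,.035,z0,z1))
m=(d['z_map']>0)&(P[...,2]>.088)&(P[...,2]<.1)&(abs(P[...,0]-.517)<.14)&(P[...,1]>.09)&(P[...,1]<.27)
print('wrist rim',rim_fit(P[m]),m.sum())
go([.46,-.1,.22],92); d,P=wrist(); print(bot.current_t()); save(d['frame'],'w4.png')
ok=d['z_map']>0
m=ok&(P[...,2]>.012)&(P[...,2]<.03)&(abs(P[...,0]-.505)<.14)&(P[...,1]>-.2)&(P[...,1]<-.0);print('lid',rim_fit(P[m]),m.sum(),np.median(P[m][:,2]))
m=ok&(P[...,2]>.05)&(P[...,2]<.06)&(abs(P[...,0]-.505)<.08)&(abs(P[...,1]+.1)<.05);print('handle',rim_fit(P[m]),m.sum(),P[m].mean(0))
```

```text
[0.51485908 0.21003101] [-0.18781103  0.5084434  -0.37476131  1.77071401  0.22853146  0.90526729
  2.64336781] 19.3
[ 0.71231213 -0.03583108 -1.60327782]
[ 0.43627731  0.21873211 -2.03210423] [0.51463796 0.20996872 0.06715991]
out [0.4825117  0.15712877] (array([0.48185736, 0.15765257]), 28.66035270690918, np.float64(0.07690499007810242), np.int64(3231))
in [0.57836358 0.17282646] (array([0.58030591, 0.17296733]), 33.09677505493164, np.float64(0.07691931484605097), np.int64(2800))
jar [0.51485908 0.21003101] (array([0.51374042, 0.21770087]), 29.17446517944336, np.float64(0.09298261289138848), np.int64(2157))
wrist rim (array([516.2, 178.8]), array([202.4, 128.3]), 6.29) 7640
25.1917
lid (array([505.4, -98.5]), array([216.5, 142.2]), 2.28) 29691 0.021642539061156707
handle (array([504.9, -98.8]), array([90. , 15.5]), 2.39) 1736 [ 0.50281706 -0.09865962  0.05721883]
```

View pics/w3.png

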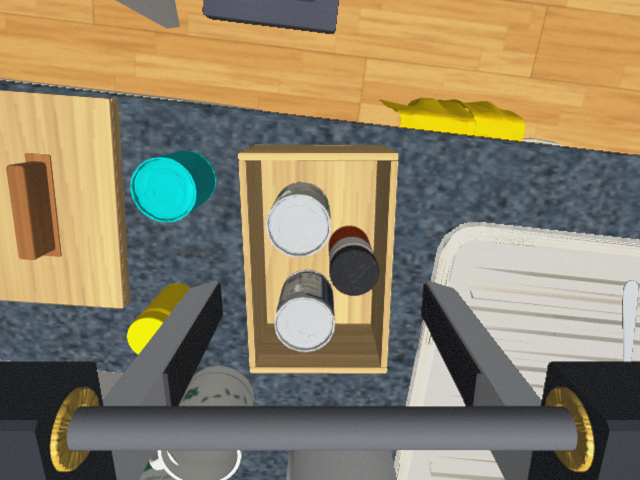

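View pics/w4.png

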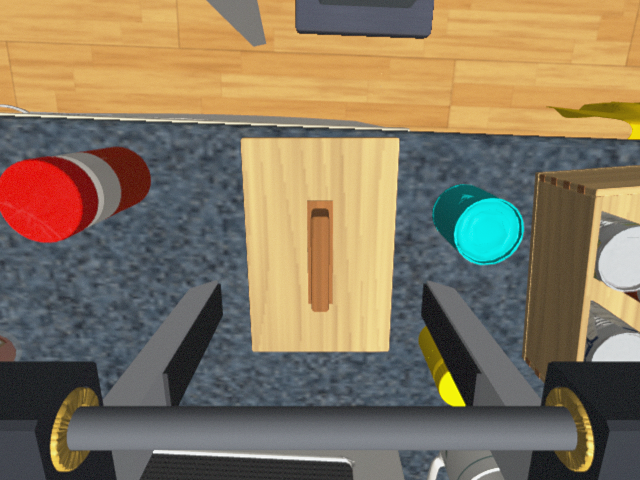

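All three stand upright in the box with gaps between them: (299,220), (305,320), (353,265). The lid, at wrist (320,245), is clear to take.

Run:
```python
from h import *
L=[.5052,-.0985]
go([*L,.12],92.3); bot.movel([*L,.026],vel=.12); eoat.grab(55)
print(bot.current_opening()*94,bot.current_contact_force(),bot.current_position())
bot.movel([*L,.17],vel=.12); bot.wait(.3)
print(bot.current_opening()*94,bot.current_contact_force(),bot.current_ft_torque())
b=go([BC[0],BC[1],.17],BY+90); bot.wait(.3); print(b[2],bot.current_position(),bot.current_t())
d,P=wrist(); save(d['frame'],'w5.png')
ok=d['z_map']>0; m=ok&(abs(P[...,2]-.166)<.012)&(np.hypot(P[...,0]-BC[0],P[...,1]-BC[1])<.16); print('lid',rim_fit(P[m]),m.sum(),np.median(P[m][:,2]))
q=P[m]; A=np.c_[q[:,:2]-BC,np.ones(len(q))]; print('plane',np.linalg.lstsq(A,q[:,2],rcond=None)[0])
```

```text
15.69006363991447 [ 0.77247741 -0.97876118 -0.35275604] [ 0.50518413 -0.09851093  0.02598608]
15.356249148952807 [ 0.08434996 -0.31162972 -3.43891922] [-0.00171524  0.02064726  0.06254801]
[-0.46308943  0.52713313  0.11611342  1.8502018  -0.0839093   0.76895148
  1.37936979] [0.51663976 0.177793   0.17007774] 30.8417
lid (array([516.3, 177.7]), array([215.6, 142.6]), 6.24) 85225 0.16566690693205557
plane [0.00203914 0.00021775 0.16583098]
```

View pics/w5.png

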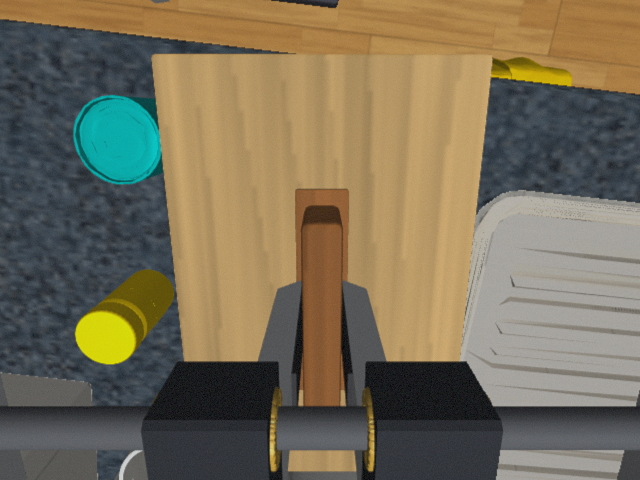

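Run:
```python
from h import *
T=[.5166,.1790]
bot.movel([*T,.125],vel=.1); bot.wait(.2); f0=np.array(bot.current_contact_force()); print(f0,bot.current_position())
for z in np.arange(.121,.1045,-.002):
    bot.movel([*T,z],vel=.03); f=np.array(bot.current_contact_force())-f0; p=bot.current_position(); print(round(z,4),p.round(4) if hasattr(p,'round') else p,f.round(1))
    if f[2]>12: break
print(bot.current_t())
```

```text
[ 0.09588828 -0.29091699 -2.83136981] [0.5171225  0.17920736 0.12570647]
0.121 [0.5164 0.179  0.1209] [-0.2  0.3 -0.4]
0.119 [0.5165 0.1789 0.1188] [0.2 0.8 0.3]
0.117 [0.5165 0.179  0.1169] [-0.3  0.5  0.3]
0.115 [0.5165 0.179  0.1149] [-0.1  1.4  0.2]
0.113 [0.5165 0.179  0.1128] [ 0.1 -0.3 -0.8]
0.111 [0.5165 0.179  0.1109] [ 0.   1.3 -0.8]
0.109 [0.5165 0.179  0.1089] [-0.   0.5  0.1]
0.107 [0.5167 0.179  0.107 ] [0.5 1.1 0.5]
0.105 [0.5168 0.179  0.107 ] [-3.8 -1.5 17.1]
33.975
```

The lid slid over the rim without resistance and seated at the expected height (0.107). Release, retreat and check.

Run:
```python
from h import *
T=[.5166,.1790]
bot.movel([*T,.1068],vel=.03); eoat.let_go(); bot.wait(.3); bot.movel([*T,.24],vel=.15)
go([.47,.177,.26],BY+90); d,P=wrist(); save(d['frame'],'w6.png')
ok=d['z_map']>0; m=ok&(abs(P[...,2]-.101)<.012)&(np.hypot(P[...,0]-BC[0],P[...,1]-BC[1])<.15)
q=P[m]; A=np.c_[q[:,:2]-BC,np.ones(len(q))]; print('lid',rim_fit(q),m.sum(),'plane',np.linalg.lstsq(A,q[:,2],rcond=None)[0])
t=imaging.get_image('top');Q=pts(t)
for n,c,z in(('tall',(.439,-.291),.115),('slim',(.632,-.437),.098)): print(n,disc(Q,t,c,.04,z,z+.03))
print(bot.current_t(),bot.current_contact_force())
```

```text
lid (array([517.2, 179. ]), array([216.9, 142.7]), 6.35) 36088 plane [0.0018919  0.00020041 0.10271946]
tall (array([ 0.4394649 , -0.29139246]), 29.03196907043457, np.float64(0.12151754672569515), np.int64(754))
slim (array([ 0.6380575 , -0.43315054]), 32.87410354614258, np.float64(0.10513115297756848), np.int64(472))
37.2417 [ 1.13767629 -0.02911716  0.22467216]
```

View pics/w6.png

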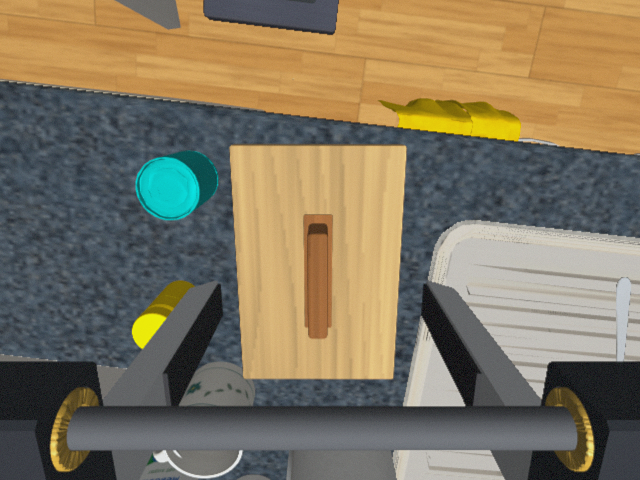

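The lid is level at (318,262) and centred on the box. Its height matches once the wrist camera's roughly +1.6 mm depth offset is allowed for. The red-capped jars have not moved.

```bash
python3 -c "
from rig import bot
print(bot.finish_job())"
```

```text
the job is handed in; nothing more can be done
None
```

Job handed in at about 37 s: the green-label tin and the black-cap jar stand in the box beside the first tin, the lid sits level and fully down on the rim, and the two red-capped jars were left where they stood.

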